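# Move a row from the wooden rack to the steel tray in reverse order

## Robot

A 6-joint arm with a two-finger parallel gripper is mounted at the origin on a cart in front of the work surface, level with it; the furniture and walls round the work are solid. World frame = base frame: x ahead of the robot, y to its left, z up, the work surface at z = 0. Lengths are in m, angles in degrees, forces in N, time in s.
With the tool pointing down it reaches from about 0.35 to 0.975 m from the base axis. Payload 17.4 kg.
Tool frame: the origin (TCP) lies at the very end of the fingers, on their centre line; the grasp point (between the pads) lies 19 mm behind it; z points along the fingers, y is the line along which they close (so a half turn about z gives the same grasp; the last joint's range is limited). The gripper opens to 85 mm and grips with 20 to 120 N. Pads are 22 mm wide; open, the fingers measure 114 mm over their backs; the gripper's body (76 mm by 85 mm) begins 54 mm behind the grasp point. The pads swing forward as they close: fully open they stand 13 mm farther back than shut.
Start: joints at [63.667, 6.646, 82.598, -0, 90.757, -2.166], TCP at [0.276, 0.616, 0.192] pointing down, gripper open.
Joint ranges: [-162.19, 162.19], [-47.58, 125.68], [4.15, 143.07], [-65.23, 245.23], [0.69, 171.88], [-170.13, 170.13]. Speed limits (degrees/s): [108.29, 108.29, 127.2, 180, 180, 180].

## Interface

Orientations are given as a 3x3 rotation matrix whose columns are the frame's x, y, z axes.
In Python, from workcell import state, viewer, order gives the robot as it stands.
- The arm moves only by the shell command python3 -m crank 'ROWS' [FORCE]. ROWS is JSON, a list of rows, each an object with "twist": the turn, a rotation vector about the tool's x, y, z in rad, a list of three; "offset": the shift along the tool's x, y, z in mm, a list of three; "claw": the finger opening in mm, from 0 to 85.4. A call has 1 to 5 rows; each row is the pose to reach, as a shift and turn from the pose commanded when the call began, along the tool's axes at that moment; what a row does not reach only later rows make up. A row lasts 1/8 s, in which the tool goes at most 62.5 mm and 10.7 degrees, less where a joint would pass 70% of its speed; a pose out of reach is approached as far as the arm can. A call with a gripper value outside its range is refused whole. The fingers move at their own pace and stop on an object; FORCE is the grip in N (left out, the last holds). Time passes only in rows, so rows that repeat a pose let the fingers close. It gives the time, the measured TCP pose, the force, the opening and the grip force at its end, in the units of the state.
- state(): the state, without advancing time (a new reading comes with each control period).
- viewer.camera(name): name is "scene" or "top"; returns a dict with "img" (420x560x3 uint8, red, green, blue), "vertical_fov" (degrees; the focal length in pixels is half the picture's height over the tangent of half this angle, whatever the lens; pixels are square), "cx", "cy" (the principal point, pixels), "k1" (the pictures are not rectified: a ray, as slopes to the right and down, at radius r is drawn at 1 + k1 r^2 times it, then the intrinsics apply), "xyz" and "attitude" of the camera in the world. Camera axes: x right, y up, looking along -z (the intrinsics and any distortion apply to the point x, -y, -z); pixel columns grow to the right and rows downward; lengths in m; the calibration is good to about 2 mm. A picture is of the moment at which its call begins. There is no depth.
- order.sign_off(): hands the job in; it is judged then, once.
The state is a dict: "time": time; "qpos": joint angles; "joint_velocities": joint speeds; "joint_torque": joint torques, N m; "tcp_pos": TCP position; "eef_rot": TCP orientation; "force": force on the tool from outside, world axes, zero at the start; "moment": the same for the moment, N m; "opening": finger opening in m; "finger_force": force on a finger pad.
Only numpy, scipy, OpenCV 4.12 (cv2) and the standard library are available. Lean on these libraries where they do the work, as an engineer would, in place of code of your own. Each camera call takes 0.05 s, during which the arm holds its last target. There are 200 camera calls.

## Task

The next job works along this row from its other end. Move the four things that stand in a row on the wooden rack (white jar, grey ring, steel cube, white cone) into the four compartments of the steel tray, one in each, upright on its floor, in reverse order: what stood furthest left on the rack goes furthest right in the tray, and so on.

Things in the scene. Friction and masses are not known exactly. Their poses are not given: they have to be found in the camera images.
- flux_jar: white round jar with a black screw cap, 44 mm across (cap 41), 54 mm high; cap fixed. Origin: centre of its underside, z up. It stands on one of the four coloured pads of the wooden rack
- grey_ring: blue-grey steel tube (casting ring) standing upright, open at both ends, 48 mm outside, 51 mm high, wall about 3 mm; grasp it across the outside. Origin: centre of its underside, z up. It stands on one of the four pads
- doming_block: bare steel cube with round hollows in its faces, 45 mm each way, about 0.5 kg. Origin: centre of its underside, z up, x and y square to its sides; within 0.15 rad square to the rack at the start. It stands on one of the four pads
- white_cone: small plain white cone with a flat top, 36 mm high, 27 mm across at its foot, narrowing evenly to 15 mm near the top, 30 g. Origin: centre of its underside, z up. It stands on one of the four pads
- jar_pad: round red rubber pad, 56 mm across, 4 mm thick, fixed on the wooden rack; the white jar stands on it at the start, within 6 mm of its centre. Origin: centre of its underside; axes as those of wood_rack. Its colour means nothing
- ring_pad: round yellow rubber pad, 56 mm across, 4 mm thick, fixed on the wooden rack; the grey ring stands on it at the start, within 6 mm of its centre. Origin: centre of its underside; axes as those of wood_rack. Its colour means nothing
- block_pad: round green rubber pad, 56 mm across, 4 mm thick, fixed on the wooden rack; the steel cube stands on it at the start, within 6 mm of its centre. Origin: centre of its underside; axes as those of wood_rack. Its colour means nothing
- cone_pad: round blue rubber pad, 56 mm across, 4 mm thick, fixed on the wooden rack; the white cone stands on it at the start, within 6 mm of its centre. Origin: centre of its underside; axes as those of wood_rack. Its colour means nothing
- steel_tray: grey steel tray fixed on the bench, 96 x 296 mm, four compartments in a row along y. Origin: centre of its underside; +y to its left end as the robot sees it, +x away from the robot. Compartment centres x = 0, y = +108, +36, -36, -108 mm; each 88 (x) by 68 mm (y) inside; floor 6 mm above the bench; 4 mm fences, tops 18 mm above the bench; long rims 15 mm above it
- wood_rack: brown wooden board fixed on the bench, 90 x 316 mm, with four coloured pads in a row along y at y = +108, +36, -36, -108 mm, pad tops 18 mm and board top 14 mm above the bench, end blocks 34 mm high. Origin: centre of its underside; +y to its left end as the robot sees it, +x away from the robot
Things that resemble listed ones, but are neither listed nor needed, are in the scene too. What is shaped like the flux_jar but red is not meant.

How it is judged:
By the outcome, as a careful person would: the job done as asked, in the order asked, and still so for the second after the job is handed in, with the robot touching nothing.
It also fails if it takes over 109 s, if anything falls off the work surface, if the arm or the gripper's body presses on something with over 40 N, if the wrist force passes 120 N, or if a joint passes its speed limit or range.

## Working session

There is one attempt and no reset: what is moved stays moved. The work goes in short steps, Python scripts to look and compute and a shell command to move; the robot and the scene stay as the last step left them, time stands still between calls to the robot, and variables do not carry over. Pictures are saved under pics/ and viewed, at most 14 in all, crops included, and the job is handed in when it is done.

```bash
mkdir -p pics; ls
python3 - <<'E'
from workcell import state, viewer
import cv2,numpy as np
s=state(); print(s)
for n in("scene","top"):
    c=viewer.camera(n); cv2.imwrite(f"pics/{n}0.png",c["img"][:,:,::-1]); np.save(f"pics/{n}0.npy",c,allow_pickle=True)
    print({k:v for k,v in c.items() if k!="img"})
E
```

```text
pics
{'time': 0.0, 'qpos': array([ 6.36685037e+01,  6.67410465e+00,  8.26357866e+01, -6.30815055e-05,
        9.07566646e+01, -2.16747156e+00]), 'joint_velocities': array([ 0.0307206 , -0.01213607,  0.03083042, -0.02945226,  0.00417233,
       -0.03378867]), 'joint_torque': array([ 4.70711311e-03, -7.32011032e+01, -6.32477617e+01,  2.77936051e-04,
        6.56492266e-03, -2.54774847e-05]), 'tcp_pos': array([0.27623282, 0.61563007, 0.191662  ]), 'eef_rot': array([[-9.12377305e-01,  4.09349960e-01, -5.14265704e-04],
       [ 4.09350280e-01,  9.12376711e-01, -1.04158104e-03],
       [ 4.28328966e-05, -1.16082971e-03, -9.99999325e-01]]), 'force': array([-0.04013162,  0.21546166, -0.38891298]), 'moment': array([ 0.04767701, -0.04457855, -0.04174803]), 'finger_force': 0.0, 'opening': 0.08521118951647723}
{'vertical_fov': 50.4751631796848, 'cx': 279.8776217087745, 'cy': 210.65305989678797, 'k1': -0.07213833594348305, 'xyz': array([-0.20946964, -0.77013821,  0.68874065]), 'attitude': array([[ 0.75240422,  0.34731441, -0.55969687],
       [-0.65835582,  0.42404367, -0.62189595],
       [ 0.02134249,  0.83639684,  0.54770871]])}
{'vertical_fov': 56.36976702167676, 'cx': 282.04592404789173, 'cy': 213.1823402468061, 'k1': -0.009884728638793857, 'xyz': array([ 0.39759899, -0.01942905,  1.06688739]), 'attitude': array([[ 0.01481136,  0.99866187, -0.04954885],
       [-0.99966122,  0.01585048,  0.02064475],
       [ 0.0214025 ,  0.04922628,  0.99855831]])}
```

View pics/scene0.png

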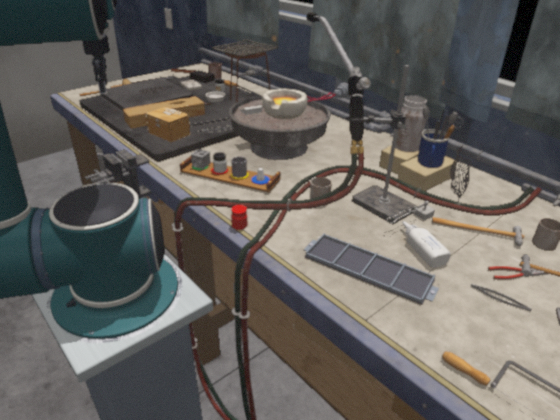

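View pics/top0.png

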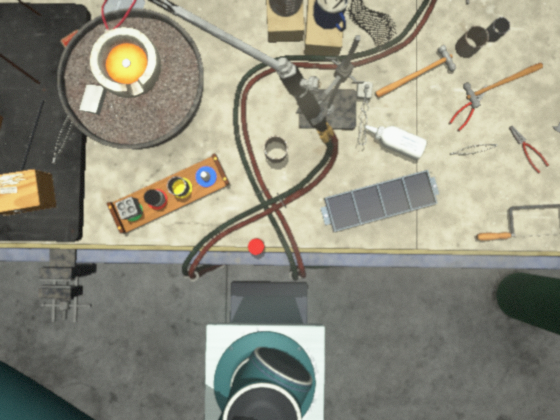

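The scene picture shows the rack at (230,175), with the cube (200,160), jar (219,163), ring (239,167) and cone (261,176), and the tray at (370,267). The top picture shows the rack at (170,193), the tray at (380,200) and hoses between them.

Things that could be confused, in top pixels:
- **Jar:** white jar with black cap (153,198), or the red one (257,246), which is not meant.
- **Ring:** the one on the yellow pad (180,188), or the loose ring (276,150), which is not on the rack.
- **Cone:** the one on the blue pad (206,177), or the white bottle (400,140).
- **Cube:** the one on the green pad (127,208), or the wooden or firebrick blocks.

I choose the four on the rack, and will check them in one close crop.

Run:
```python
import cv2,numpy as np
t=cv2.imread("pics/top0.png");s=cv2.imread("pics/scene0.png")
a=cv2.resize(t[145:240,95:240],None,fx=4,fy=4,interpolation=cv2.INTER_CUBIC)   #580x380
b=cv2.resize(s[140:195,172:288],None,fx=5,fy=5,interpolation=cv2.INTER_CUBIC) #580x275
cv2.imwrite("pics/c1.png",cv2.resize(np.vstack([a,b]),None,fx=.9,fy=.9))
d=cv2.resize(t[165:240,310:450],None,fx=4,fy=4,interpolation=cv2.INTER_CUBIC) #560x300
e=cv2.resize(s[232:302,300:440],None,fx=4,fy=4,interpolation=cv2.INTER_CUBIC) #560x280
cv2.imwrite("pics/c2.png",np.vstack([d,e]))
```

```text
(no output)
```

View pics/c1.png

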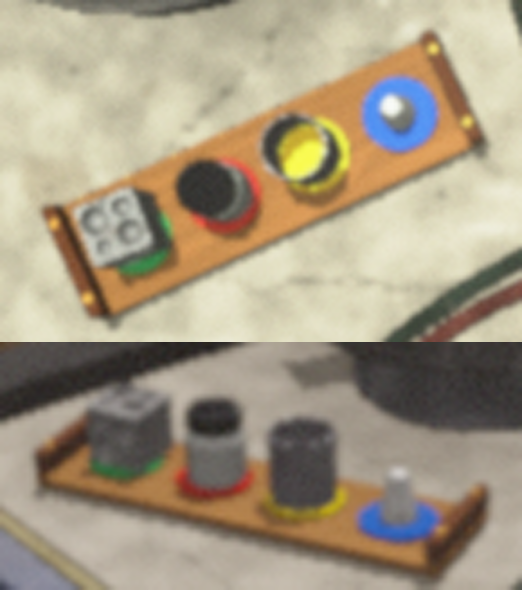

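View pics/c2.png

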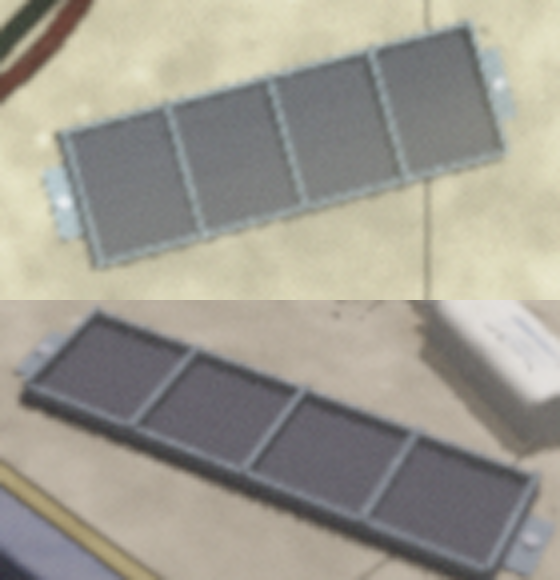

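Crop c1 confirms the choice: cube on green, black-capped jar on red, ring on yellow and cone on blue, all upright. Crop c2 gives clear tray corners in both views. Next I triangulate.

```bash
cat > h.py <<'E'
import numpy as np,cv2,json
from scipy.spatial.transform import Rotation as R
def ray(c,px):
    h,w=c["img"].shape[:2]; f=h/2/np.tan(np.radians(c["vertical_fov"]/2))
    K=np.array([[f,0,c["cx"]],[0,f,c["cy"]],[0,0,1.]])
    x,y=cv2.undistortPoints(np.array([[px]],float),K,np.array([c["k1"],0,0,0.]))[0,0]
    d=c["attitude"]@np.array([x,-y,-1]); return c["xyz"],d/np.linalg.norm(d)
def plane(c,px,z):
    o,d=ray(c,px); return o+d*(z-o[2])/d[2]
def tri(c1,p1,c2,p2):
    o1,d1=ray(c1,p1);o2,d2=ray(c2,p2)
    a=np.linalg.lstsq(np.c_[d1,-d2],o2-o1,rcond=None)[0]
    A,B=o1+a[0]*d1,o2+a[1]*d2
    return (A+B)/2,np.linalg.norm(A-B)
def project(c,P):
    h=c["img"].shape[0]; f=h/2/np.tan(np.radians(c["vertical_fov"]/2))
    v=c["attitude"].T@(np.array(P)-c["xyz"]); x,y=v[0]/-v[2],-v[1]/-v[2]; s=1+c["k1"]*(x*x+y*y)
    return np.array([c["cx"]+f*x*s,c["cy"]+f*y*s])
def down(yaw): # tool y axis (closing line) along world direction yaw deg, tool z down
    t=np.radians(yaw); y=np.array([np.cos(t),np.sin(t),0]); z=np.array([0,0,-1.]); return np.c_[np.cross(y,z),y,z]
def rel(pos,yaw,s):
    E=s["eef_rot"]; off=E.T@(np.array(pos)-s["tcp_pos"])*1000
    tw=R.from_matrix(E.T@down(yaw)).as_rotvec(); return off.round(1),tw.round(3)
E
cat > m.py <<'E'
from h import *
T=np.load("pics/top0.npy",allow_pickle=True).item();S=np.load("pics/scene0.npy",allow_pickle=True).item()
t1=lambda u,v:(95+u/3.6-.4,145+v/3.6-.4); s1=lambda u,v:(172+u/4.5-.4,140+(v-342)/4.5-.4)
t2=lambda u,v:(310+u/4-.4,165+v/4-.4); s2=lambda u,v:(300+u/4-.4,232+(v-300)/4-.4)
def show(n,a,b,z):
    p,e=tri(T,a,S,b); print(n,(p*1e3).round(),"gap",round(e*1e3,1),"top@z",(plane(T,a,z)*1e3).round(1)[:2],"scene@z",(plane(S,b,z)*1e3).round(1)[:2])
    return plane(T,a,z)
show("cube",t1(115.5,226.5),s1(130,405),.063)
show("jar",t1(205,190),s1(214,408),.072)
show("ring",t1(299,149),s1(302,432),.069)
show("cone",t1(394,104),s1(399,470),.054)
show("bluepad",t1(400,114),s1(398,521),.018)
l=(plane(T,t1(55,225),.034)+plane(T,t1(87,298),.034))/2;r=(plane(T,t1(432,48),.034)+plane(T,t1(467,121),.034))/2
d=l-r;print("rack c",(l+r)/2,"len",np.linalg.norm(d),"yaw of +y",np.degrees(np.arctan2(-d[0],d[1])))
yr=np.arctan2(-d[0],d[1])
for k,y in zip("cube jar ring cone".split(),(.108,.036,-.036,-.108)):
    print(" pad",k,((l+r)/2+y*np.array([-np.sin(yr),np.cos(yr),0])).round(4))
q=[plane(T,t1(*p),.063) for p in((75,205),(138,187),(157,247),(92,267))]
print("cube sides",[round(np.linalg.norm(q[i]-q[i-1])*1e3) for i in range(4)],[round(float(np.degrees(np.arctan2(*(q[(i+1)%4]-q[i])[1::-1]))),1) for i in range(4)])
C=[show("tray",t2(*a),s2(*b),.015) for a,b in zip([(63,133),(470,25),(505,155),(97,267)],[(97,312),(537,478),(490,572),(25,393)])]
print("tray size",[round(np.linalg.norm(C[i]-C[i-1])*1e3) for i in range(4)])
c=sum(C)/4; d=(C[0]+C[3]-C[1]-C[2])/2; yt=np.arctan2(-d[0],d[1]); print("tray",c,np.degrees(yt))
for k,y in zip("cone ring jar cube".split(),(.108,.036,-.036,-.108)): print(" comp",k,(c+y*np.array([-np.sin(yt),np.cos(yt),0])).round(4))
p,e=tri(T,(331,137),S,(357,152));print("torch tip",p,e)
for n,a in(("hose1",(262,203)),("hose2",(270,225)),("hose3",(243,120))): print(n,plane(T,a,.01))
E
python3 m.py
```

```text
cube [456. 357.  59.] gap 1.7 top@z [455.6 356.2] scene@z [452.6 348.9]
jar [483. 290.  74.] gap 2.4 top@z [481.8 291.1] scene@z [485.6 292.2]
ring [512. 226.  71.] gap 0.3 top@z [512.2 226.8] scene@z [514.4 229.1]
cone [547. 163.  56.] gap 1.1 top@z [547.6 163.3] scene@z [548.8 166.5]
bluepad [546. 165.  16.] gap 0.9 top@z [545.5 165.2] scene@z [544.3 162.2]
rack c [0.49851852 0.26250229 0.034     ] len 0.3031782421884874 yaw of +y 26.333949289792763
 pad cube [0.4506 0.3593 0.034 ]
 pad jar [0.4825 0.2948 0.034 ]
 pad ring [0.5145 0.2302 0.034 ]
 pad cone [0.5464 0.1657 0.034 ]
cube sides [46, 46, 45, 48] [-72.9, -160.7, 108.2, 17.2]
tray [ 494. -158.   13.] gap 1.9 top@z [ 493.1 -157.5] scene@z [ 492.5 -160.9]
tray [ 572. -436.   15.] gap 1.2 top@z [ 571.7 -435.2] scene@z [ 572.3 -436.5]
tray [ 485. -461.   14.] gap 4.2 top@z [ 483.2 -458.9] scene@z [ 485.9 -462.5]
tray [ 404. -184.    8.] gap 3.7 top@z [ 403.1 -181.3] scene@z [ 399.6 -190.7]
tray size [93, 289, 92, 289]
tray [ 0.48776359 -0.3082285   0.015     ] 15.947569497539458
 comp cone [ 0.4581 -0.2044  0.015 ]
 comp ring [ 0.4779 -0.2736  0.015 ]
 comp jar [ 0.4977 -0.3428  0.015 ]
 comp cube [ 0.5174 -0.4121  0.015 ]
torch tip [ 0.6112486  -0.143099    0.20615265] 0.0019096100511760733
hose1 [0.47671886 0.01328459 0.01      ]
hose2 [ 0.4176429  -0.00928483  0.01      ]
hose3 [0.70289832 0.06904737 0.01      ]
```

The measurements hold up: tops at 59, 74, 71 and 56 mm (expected 63, 72, 69, 54), pad at 16 (18), tray rim 8–15, tray 289x93 mm. The torch tip is at (0.61, -0.14, 0.21), so I will carry at z ≥ 0.25 and x ≤ 0.47 there. Cube goes first.

```bash
cat > go.py <<'E'
import sys
from h import *
from workcell import state
s=state(); x=[float(v) for v in sys.argv[1:]]
print("t",round(s["time"],2),"tcp",(s["tcp_pos"]*1e3).round(1),"yaw",round(float(np.degrees(np.arctan2(s["eef_rot"][1,1],s["eef_rot"][0,1]))),1),"F",s["force"].round(1),"open",round(s["opening"]*1e3,1),"ff",round(s["finger_force"],1),"tilt",s["eef_rot"][2].round(4))
for i in range(0,len(x),4): print("rel",x[i:i+4],*rel([v/1e3 for v in x[i:i+3]],x[i+3],s))
E
python3 go.py 455 356 200 18 455 356 120 18
```

```text
t 0.1 tcp [276.3 615.6 191.7] yaw 65.8 F [-0.4  0.3  0.4] open 85.5 ff 0.0 tilt [ 1.e-04 -1.e-03 -1.e+00]
rel [455.0, 356.0, 200.0, 18.0] [-269.4 -163.7   -8.1] [-0.001  0.     0.835]
rel [455.0, 356.0, 120.0, 18.0] [-269.4 -163.6   71.9] [-0.001  0.     0.835]
```

```bash
python3 -m crank '[{"twist":[0,0,0.17],"offset":[-54,-33,-2],"claw":85},{"twist":[0,0,0.34],"offset":[-108,-66,-4],"claw":85},{"twist":[0,0,0.51],"offset":[-162,-98,-5],"claw":85},{"twist":[0,0,0.68],"offset":[-216,-131,-6],"claw":85},{"twist":[0,0,0.835],"offset":[-269,-164,-8],"claw":85}]' 60; python3 go.py 455 356 120 18 455 356 26 18
```

```text
time: 0.72
tcp_pos: [0.4538, 0.3564, 0.2001]
eef_rot: [[-0.304, 0.953, -0.0], [0.953, 0.304, -0.0], [-0.0, -0.0, -1.0]]
force: [0.1, 1.3, 0.2]
opening: 0.0852
finger_force: 0.0
t 0.72 tcp [453.8 356.4 200.1] yaw 17.7 F [0.1 1.3 0.2] open 85.2 ff 0.0 tilt [-1.e-04 -2.e-04 -1.e+00]
rel [455.0, 356.0, 120.0, 18.0] [-0.7  1.  80.1] [-0.     0.    -0.005]
rel [455.0, 356.0, 26.0, 18.0] [ -0.7   1.  174.1] [-0.     0.    -0.005]
```

```bash
python3 -m crank '[{"twist":[0,0,0],"offset":[0,1,40],"claw":85},{"twist":[0,0,0],"offset":[0,1,80],"claw":85},{"twist":[0,0,0],"offset":[0,1,115],"claw":85},{"twist":[0,0,0],"offset":[0,1,150],"claw":85},{"twist":[0,0,0],"offset":[0,1,174],"claw":85}]' && python3 -m crank '[{"twist":[0,0,0],"offset":[0,0,0],"claw":30},{"twist":[0,0,0],"offset":[0,0,0],"claw":30},{"twist":[0,0,0],"offset":[0,0,0],"claw":30},{"twist":[0,0,0],"offset":[0,0,0],"claw":30},{"twist":[0,0,0],"offset":[0,0,0],"claw":30}]' 60; python3 go.py 455 356 250 18
```

```text
time: 1.35
tcp_pos: [0.4534, 0.3581, 0.0243]
eef_rot: [[-0.309, 0.951, -0.002], [0.951, 0.309, -0.001], [-0.001, -0.002, -1.0]]
force: [0.0, 0.5, 0.2]
opening: 0.0848
finger_force: 0.0
time: 1.98
tcp_pos: [0.4542, 0.3587, 0.0267]
eef_rot: [[-0.309, 0.951, 0.0], [0.951, 0.309, 0.0], [0.0, 0.001, -1.0]]
force: [0.9, 0.8, -1.0]
opening: 0.0301
finger_force: 0.0
t 1.98 tcp [454.2 358.7  26.7] yaw 18.0 F [ 0.9  0.8 -1. ] open 30.1 ff 0.0 tilt [ 2.e-04  6.e-04 -1.e+00]
rel [455.0, 356.0, 250.0, 18.0] [  -2.8    0.  -223.3] [ 0.001 -0.    -0.   ]
```

The fingers closed to 30 mm without touching anything, so I look.

```bash
cat > look.py <<'E'
import sys; from h import *
from workcell import viewer
n=sys.argv[1]; b=[int(v) for v in sys.argv[2:]]
t=viewer.camera("top");s=viewer.camera("scene")
for k,c in(("top",t),("scene",s)): np.save(f"pics/{k}_{n}.npy",c,allow_pickle=True)
cr=lambda c,x0,y0,x1,y1:cv2.resize(c["img"][y0:y1,x0:x1,::-1],(560,int(560*(y1-y0)/(x1-x0))),interpolation=cv2.INTER_CUBIC)
im=np.vstack([cr(t,*b[:4]),cr(s,*b[4:])]); f=min(1,600/im.shape[0]); cv2.imwrite(f"pics/{n}.png",cv2.resize(im,None,fx=f,fy=f))
E
python3 look.py g1 95 135 265 240 165 90 295 200
```

```text
(no output)
```

View pics/g1.png

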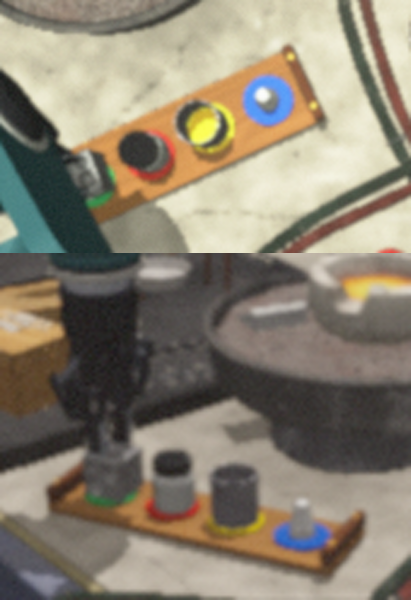

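The cube still stands on green (scene crop (112,475)). The fingers end behind or above its top, so I project the reported TCP into both views to compare.

```bash
python3 - <<'E'
from h import *
T=np.load("pics/top_g1.npy",allow_pickle=True).item();S=np.load("pics/scene_g1.npy",allow_pickle=True).item()
p=np.array([.4542,.3587,.0267]);y=np.array([.951,.309,0])
for n,c in(("t",T),("s",S)):
  for q in (p,p+[0,0,.05],p+[0,0,.1],p+[0,0,.2],p-y*.03,p+y*.03,[.455,.356,.063],[.455,.356,.018]): 
    a=project(c,q); print(n,a.round(1),"crop",((a-[95,135])*2.418 if n=="t" else (a-[165,90])*3.16+[0,253]).round())
print({k:(T[k],S[k]) for k in("xyz",)})
E
python3 go.py
```

```text
t [130.8 208.9] crop [ 87. 179.]
t [123.6 207.7] crop [ 69. 176.]
t [115.6 206.4] crop [ 50. 173.]
t [ 96.8 203.3] crop [  4. 165.]
t [134.  219.7] crop [ 94. 205.]
t [127.7 198.1] crop [ 79. 153.]
t [126.7 207.7] crop [ 77. 176.]
t [133.1 208.8] crop [ 92. 178.]
s [200.1 162.6] crop [111. 482.]
s [198.9 148.5] crop [107. 438.]
s [197.7 133.9] crop [103. 392.]
s [195.3 103. ] crop [ 96. 294.]
s [194.1 166.2] crop [ 92. 494.]
s [206.  159.1] crop [129. 471.]
s [199.9 152.6] crop [110. 451.]
s [201.  165.2] crop [114. 491.]
{'xyz': (array([ 0.39759899, -0.01942905,  1.06688739]), array([-0.20946964, -0.77013821,  0.68874065]))}
t 2.08 tcp [454.1 358.6  26.5] yaw 18.0 F [-0.1  0.1  0.2] open 29.9 ff 0.0 tilt [ 0.e+00  2.e-04 -1.e+00]
```

Run:
```python
from h import *
S=np.load("pics/scene_g1.npy",allow_pickle=True).item()
cv2.imwrite("pics/g1b.png",cv2.resize(S["img"][60:180,160:260,::-1],None,fx=5,fy=5,interpolation=cv2.INTER_CUBIC))
```

```text
(no output)
```

View pics/g1b.png

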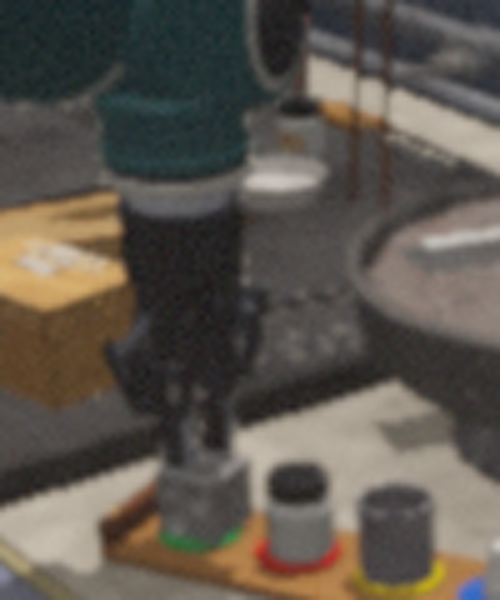

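Run:
```python
from h import *
S=np.load("pics/top_g1.npy",allow_pickle=True).item()
cv2.imwrite("pics/g1c.png",cv2.resize(S["img"][160:240,70:170,::-1],None,fx=6,fy=6,interpolation=cv2.INTER_CUBIC))
```

```text
(no output)
```

View pics/g1c.png

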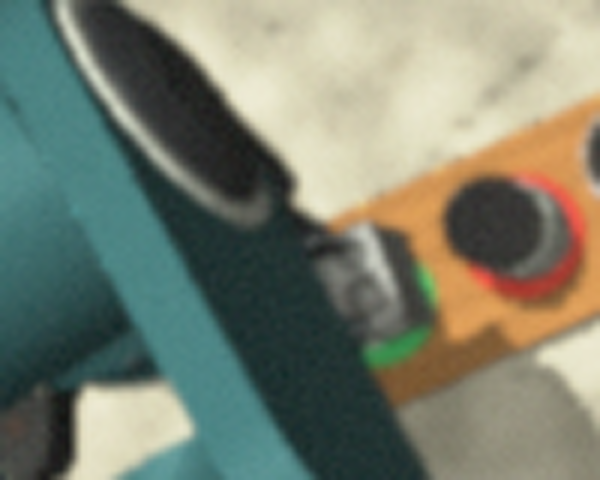

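The finger tips appear to end at the cube's top edge (g1b (190,460), scene row 152). I raise the gripper clear of the cube and check the tip height against the reading.

```bash
python3 -m crank '[{"twist":[0,0,0],"offset":[0,0,-30],"claw":30},{"twist":[0,0,0],"offset":[0,0,-60],"claw":30},{"twist":[0,0,0],"offset":[0,0,-90],"claw":30},{"twist":[0,0,0],"offset":[0,0,-120],"claw":30},{"twist":[0,0,0],"offset":[0,0,-120],"claw":30}]' | head -2
python3 - <<'E'
from h import *
from workcell import viewer,state
c=viewer.camera("scene");s=state();p=s["tcp_pos"];E=s["eef_rot"];print(p,s["opening"])
cv2.imwrite("pics/g2.png",cv2.resize(c["img"][60:180,160:260,::-1],None,fx=5,fy=5,interpolation=cv2.INTER_CUBIC))
for n,q in(("tcp",p),("near tip",p-E[:,1]*.02),("far tip",p+E[:,1]*.02),("tcp+50",p+[0,0,.05]),("cubetop",[.455,.356,.063])): print(n,((project(c,q)-[160,60])*5).round())
E
```

```text
time: 2.7
tcp_pos: [0.4549, 0.3592, 0.1489]
[0.45439446 0.35884255 0.14713589] 0.030080018859266214
tcp [186. 339.]
near tip [165. 349.]
far tip [207. 328.]
tcp+50 [180. 262.]
cubetop [200. 463.]
```

View pics/g2.png

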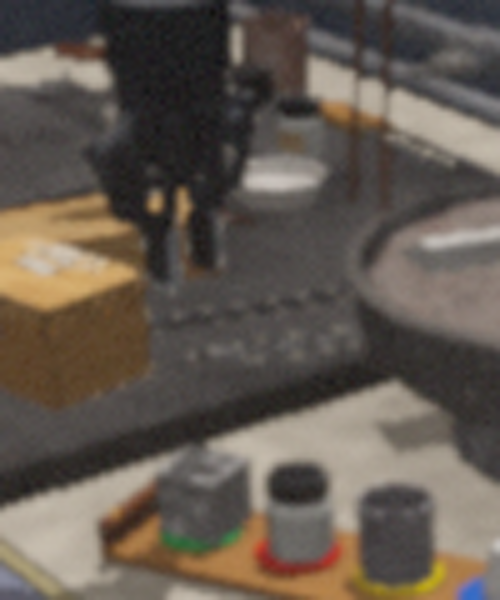

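The tips are at crop (160,285) and (210,268), about 62 px above the predicted (186,339). The sideways position agrees, so the fingers sit about 40 mm higher than the reported TCP. I quantify that before moving.

```bash
python3 - <<'E'
from h import *
from scipy.optimize import brentq
c=np.load("pics/scene0.npy",allow_pickle=True).item()
p=np.array([.4544,.3588,0]);y=np.array([.951,.309,0])
for n,q,v in(("near",p-y*.02,285),("far",p+y*.02,268),("mid",p,277)):
    z=brentq(lambda z:project(c,[q[0],q[1],z])[1]-(60+v/5),0,.4);print(n,z,"offset",z-.1471,"col",(project(c,[q[0],q[1],z])[0]-160)*5)
T=np.load("pics/top0.npy",allow_pickle=True).item()
print(project(T,p+y*.022+[0,0,.067]),project(T,p+y*.022+[0,0,.027]))
E
python3 go.py 454 356 60 18 454 356 -13 18
```

```text
near 0.18880707479722258 offset 0.041707074797222576 col 159.79891671779455
far 0.18676352724198755 offset 0.039663527241987545 col 202.59043012565144
mid 0.18740139785322402 offset 0.04030139785322401 col 181.4749994710128
[122.63224188 199.60708839] [128.44619126 200.87470741]
t 2.75 tcp [454.4 358.8 147.1] yaw 18.0 F [ 0.3  0.2 -0.6] open 30.1 ff 0.0 tilt [ 5.0e-04  1.6e-03 -1.0e+00]
rel [454.0, 356.0, 60.0, 18.0] [-2.6 -1.4 87.1] [ 0.002 -0.001 -0.   ]
rel [454.0, 356.0, -13.0, 18.0] [ -2.7  -1.5 160.1] [ 0.002 -0.001 -0.   ]
```

Both views agree: at opening 30, tip z is the reported z plus 40 mm. So I aim for a reported z of about -12 and go down in two stages, watching the force.

```bash
python3 -m crank '[{"twist":[0,0,0],"offset":[-2,-1,0],"claw":85},{"twist":[0,0,0],"offset":[-2,-1,0],"claw":85},{"twist":[0,0,0],"offset":[-2,-1,40],"claw":85},{"twist":[0,0,0],"offset":[-2,-1,80],"claw":85},{"twist":[0,0,0],"offset":[-2,-1,110],"claw":85}]' >/dev/null;  python3 -m crank '[{"twist":[0,0,0],"offset":[0,0,10],"claw":85},{"twist":[0,0,0],"offset":[0,0,20],"claw":85},{"twist":[0,0,0],"offset":[0,0,30],"claw":85}]'|grep -E "tcp|force"; python3 -m crank '[{"twist":[0,0,0],"offset":[0,0,8],"claw":85},{"twist":[0,0,0],"offset":[0,0,16],"claw":85},{"twist":[0,0,0],"offset":[0,0,16],"claw":85}]'; python3 go.py
```

```text
tcp_pos: [0.4542, 0.3567, 0.0068]
force: [-0.4, -0.6, -0.3]
finger_force: 0.0
time: 4.12
tcp_pos: [0.4535, 0.3562, -0.0103]
eef_rot: [[-0.309, 0.951, -0.001], [0.951, 0.309, -0.001], [-0.0, -0.001, -1.0]]
force: [0.2, -0.5, -0.5]
opening: 0.0851
finger_force: 0.0
t 4.12 tcp [453.5 356.2 -10.3] yaw 18.0 F [ 0.2 -0.5 -0.5] open 85.1 ff 0.0 tilt [-3.e-04 -9.e-04 -1.e+00]
```

```bash
python3 -m crank '[{"twist":[0,0,0],"offset":[0,0,0],"claw":30},{"twist":[0,0,0],"offset":[0,0,0],"claw":30},{"twist":[0,0,0],"offset":[0,0,0],"claw":30},{"twist":[0,0,0],"offset":[0,0,0],"claw":30},{"twist":[0,0,0],"offset":[0,0,0],"claw":30}]' 60; python3 go.py 454 356 230 18 430 0 230 18 430 0 230 16 517 -412 200 16
```

```text
time: 4.75
tcp_pos: [0.4544, 0.3568, -0.0087]
eef_rot: [[-0.309, 0.951, 0.001], [0.951, 0.309, 0.001], [0.0, 0.002, -1.0]]
force: [1.4, -0.7, 5.7]
opening: 0.0443
finger_force: 62.3
t 4.75 tcp [454.4 356.8  -8.7] yaw 18.0 F [ 1.4 -0.7  5.7] open 44.3 ff 62.3 tilt [ 5.0e-04  1.6e-03 -1.0e+00]
rel [454.0, 356.0, 230.0, 18.0] [-5.000e-01 -2.000e-01 -2.387e+02] [ 0.002 -0.    -0.   ]
rel [430.0, 0.0, 230.0, 18.0] [-331.7 -133.  -239.1] [ 0.002 -0.    -0.   ]
rel [430.0, 0.0, 230.0, 16.0] [-331.7 -133.  -239.1] [ 0.002 -0.     0.035]
rel [517.0, -412.0, 200.0, 16.0] [-750.4 -177.5 -209.4] [ 0.002 -0.     0.035]
```

The cube is gripped (44.3 mm, 62 N). Now I lift it and carry it via (430, 0).

```bash
python3 -m crank '[{"twist":[0,0,0],"offset":[0,0,-30],"claw":30},{"twist":[0,0,0],"offset":[0,0,-75],"claw":30},{"twist":[0,0,0],"offset":[0,0,-120],"claw":30},{"twist":[0,0,0],"offset":[0,0,-165],"claw":30},{"twist":[0,0,0],"offset":[0,0,-200],"claw":30}]' >/dev/null; python3 -m crank '[{"twist":[0,0,0],"offset":[-46,-18,0],"claw":30},{"twist":[0,0,0],"offset":[-92,-37,0],"claw":30},{"twist":[0,0,0],"offset":[-138,-55,0],"claw":30},{"twist":[0,0,0],"offset":[-184,-74,0],"claw":30},{"twist":[0,0,0],"offset":[-230,-92,0],"claw":30}]' >/dev/null;  python3 -m crank '[{"twist":[0,0,0],"offset":[-50,-20,0],"claw":30},{"twist":[0,0,0],"offset":[-100,-40,0],"claw":30}]' >/dev/null; python3 go.py 517 -412 200 16 517 -412 -15 16
```

```text
t 6.25 tcp [4.294e+02 3.000e-01 1.899e+02] yaw 18.0 F [ 1.4 -0.1 -4.2] open 44.2 ff 63.0 tilt [ 2.e-04 -5.e-04 -1.e+00]
rel [517.0, -412.0, 200.0, 16.0] [-419.2  -44.2  -10.2] [-0.    -0.     0.035]
rel [517.0, -412.0, -15.0, 16.0] [-419.2  -44.1  204.8] [-0.    -0.     0.035]
```

```bash
python3 -m crank '[{"twist":[0,0,0],"offset":[-48,-5,0],"claw":30},{"twist":[0,0,0],"offset":[-96,-10,0],"claw":30},{"twist":[0,0,0],"offset":[-144,-15,0],"claw":30},{"twist":[0,0,0],"offset":[-192,-20,0],"claw":30},{"twist":[0,0,0],"offset":[-240,-25,0],"claw":30}]' >/dev/null;  python3 -m crank '[{"twist":[0,0,0.035],"offset":[-50,-5,0],"claw":30},{"twist":[0,0,0.035],"offset":[-100,-10,0],"claw":30},{"twist":[0,0,0.035],"offset":[-145,-15,0],"claw":30},{"twist":[0,0,0.035],"offset":[-179,-19,0],"claw":30},{"twist":[0,0,0.035],"offset":[-179,-19,0],"claw":30}]' >/dev/null; python3 go.py 517 -412 0 16 517 -412 -21 16; python3 look.py d1 300 150 460 240 290 190 450 310
```

```text
t 7.5 tcp [ 517.3 -411.9  188.6] yaw 15.9 F [-0.3  0.5 -5.1] open 44.1 ff 63.0 tilt [ 0.002  -0.0015 -1.    ]
rel [517.0, -412.0, 0.0, 16.0] [ -0.4   0.  188.6] [-0.002 -0.002 -0.002]
rel [517.0, -412.0, -21.0, 16.0] [ -0.4   0.  209.6] [-0.002 -0.002 -0.002]
```

View pics/d1.png

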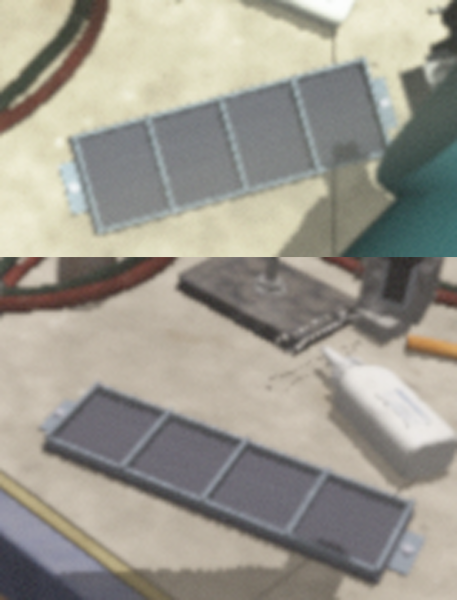

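The picture shows an empty tray and the cube held high at scene crop (400,290). Now I lower it.

```bash
python3 -m crank '[{"twist":[0,0,0],"offset":[0,0,45],"claw":30},{"twist":[0,0,0],"offset":[0,0,90],"claw":30},{"twist":[0,0,0],"offset":[0,0,135],"claw":30},{"twist":[0,0,0],"offset":[0,0,170],"claw":30},{"twist":[0,0,0],"offset":[0,0,190],"claw":30}]' |grep -E "tcp|force"; python3 -m crank '[{"twist":[0,0,0],"offset":[0,0,6],"claw":30},{"twist":[0,0,0],"offset":[0,0,12],"claw":30},{"twist":[0,0,0],"offset":[0,0,16],"claw":30},{"twist":[0,0,0],"offset":[0,0,16],"claw":30}]' |grep -E "tcp|force"; python3 go.py 517 -412 -21 16
```

```text
tcp_pos: [0.5172, -0.4089, -0.0014]
force: [-0.8, -0.5, -5.1]
finger_force: 62.9
tcp_pos: [0.5178, -0.4105, -0.0153]
force: [1.5, 0.9, -5.8]
finger_force: 62.9
t 8.72 tcp [ 517.8 -410.5  -15.3] yaw 16.0 F [ 1.5  0.9 -5.8] open 44.1 ff 62.9 tilt [-4.e-04  3.e-04 -1.e+00]
rel [517.0, -412.0, -21.0, 16.0] [-1.2 -1.2  5.7] [ 0.  0. -0.]
```

```bash
python3 -m crank '[{"twist":[0,0,0],"offset":[-1,-1,2],"claw":30},{"twist":[0,0,0],"offset":[-1,-1,4],"claw":30},{"twist":[0,0,0],"offset":[-1,-1,6],"claw":30},{"twist":[0,0,0],"offset":[-1,-1,6],"claw":30}]' |grep -E "tcp|force"
```

```text
tcp_pos: [0.5171, -0.4118, -0.0207]
force: [-4.8, 2.6, 4.6]
finger_force: 64.1
```

It touched down (Fz went from -5 to +4.6). Now I release and lift.

```bash
python3 -m crank '[{"twist":[0,0,0],"offset":[0,0,0],"claw":56},{"twist":[0,0,0],"offset":[0,0,0],"claw":56},{"twist":[0,0,0],"offset":[0,0,-10],"claw":56},{"twist":[0,0,0],"offset":[0,0,-40],"claw":70},{"twist":[0,0,0],"offset":[0,0,-80],"claw":85}]' >/dev/null;python3 -m crank '[{"twist":[0,0,0],"offset":[0,0,-40],"claw":85},{"twist":[0,0,0],"offset":[0,0,-80],"claw":85},{"twist":[0,0,0],"offset":[0,0,-130],"claw":85}]' >/dev/null; python3 go.py 430 0 190 16 483 291 100 26
```

```text
t 10.22 tcp [ 516.7 -411.3  189.9] yaw 16.0 F [ 0.4 -0.3  0.2] open 85.4 ff 0.0 tilt [ 3.e-04 -2.e-04 -1.e+00]
rel [430.0, 0.0, 190.0, 16.0] [4.193e+02 2.990e+01 1.000e-01] [-0. -0. -0.]
rel [483.0, 291.0, 100.0, 26.0] [684.4 161.   90.1] [-0.    -0.    -0.175]
```

```bash
python3 -m crank '[{"twist":[0,0,0],"offset":[50,3.5,0],"claw":85},{"twist":[0,0,0],"offset":[100,7,0],"claw":85},{"twist":[0,0,0],"offset":[150,11,0],"claw":85},{"twist":[0,0,0],"offset":[200,14,0],"claw":85},{"twist":[0,0,0],"offset":[250,18,0],"claw":85}]' >/dev/null;  python3 -m crank '[{"twist":[0,0,0],"offset":[55,4,0],"claw":85},{"twist":[0,0,0],"offset":[110,8,0],"claw":85},{"twist":[0,0,0],"offset":[169,12,0],"claw":85},{"twist":[0,0,0],"offset":[215,35,0],"claw":85},{"twist":[0,0,0],"offset":[265,60,0],"claw":85}]' >/dev/null; python3 go.py 483 291 190 26
```

```text
t 11.47 tcp [450.1 106.7 189.6] yaw 16.0 F [ 0.9 -0.4 -0.3] open 85.3 ff 0.0 tilt [-3.0e-04  2.3e-03 -1.0e+00]
rel [483.0, 291.0, 190.0, 26.0] [168.1  82.4  -0.2] [ 0.002  0.001 -0.175]
```

```bash
python3 -m crank '[{"twist":[0,0,-0.05],"offset":[42,20,0],"claw":85},{"twist":[0,0,-0.1],"offset":[84,41,0],"claw":85},{"twist":[0,0,-0.15],"offset":[126,62,0],"claw":85},{"twist":[0,0,-0.175],"offset":[168,82,0],"claw":85},{"twist":[0,0,-0.175],"offset":[168,82,0],"claw":85}]' >/dev/null;  python3 go.py 483 291 30 26 483 291 -15 26
```

```text
t 12.1 tcp [482.6 291.3 188.5] yaw 26.2 F [ 0.1 -0.5 -0.3] open 85.1 ff 0.0 tilt [ 3.e-04 -2.e-04 -1.e+00]
rel [483.0, 291.0, 30.0, 26.0] [ -0.5   0.3 158.5] [-0.    -0.     0.003]
rel [483.0, 291.0, -15.0, 26.0] [ -0.5   0.3 203.5] [-0.    -0.     0.003]
```

```bash
python3 -m crank '[{"twist":[0,0,0],"offset":[0,0,40],"claw":85},{"twist":[0,0,0],"offset":[0,0,80],"claw":85},{"twist":[0,0,0],"offset":[0,0,115],"claw":85},{"twist":[0,0,0],"offset":[0,0,150],"claw":85},{"twist":[0,0,0],"offset":[0,0,180],"claw":85}]' | grep -E "tcp|force"; python3 -m crank '[{"twist":[0,0,0],"offset":[0,0,12],"claw":85},{"twist":[0,0,0],"offset":[0,0,23],"claw":85},{"twist":[0,0,0],"offset":[0,0,23],"claw":70},{"twist":[0,0,0],"offset":[0,0,23],"claw":30},{"twist":[0,0,0],"offset":[0,0,23],"claw":30}]' 50| grep -E "tcp|force";python3 -m crank '[{"twist":[0,0,0],"offset":[0,0,0],"claw":30},{"twist":[0,0,0],"offset":[0,0,0],"claw":30},{"twist":[0,0,0],"offset":[0,0,0],"claw":30}]';python3 go.py 483 291 190 26 430 0 190 26
```

```text
tcp_pos: [0.4827, 0.2882, 0.0078]
force: [-0.1, -0.3, -0.2]
finger_force: 0.0
tcp_pos: [0.4832, 0.2893, -0.0133]
force: [-0.6, -1.3, 2.5]
finger_force: 50.3
time: 13.72
tcp_pos: [0.4832, 0.2894, -0.0133]
eef_rot: [[-0.439, 0.899, 0.001], [0.899, 0.439, 0.001], [0.0, 0.001, -1.0]]
force: [-2.9, -1.0, 7.5]
opening: 0.0411
finger_force: 51.0
t 13.72 tcp [483.2 289.4 -13.3] yaw 26.0 F [-2.9 -1.   7.5] open 41.1 ff 51.0 tilt [ 0.      0.0014 -1.    ]
rel [483.0, 291.0, 190.0, 26.0] [   1.6    0.8 -203.3] [ 0.001 -0.     0.   ]
rel [430.0, 0.0, 190.0, 26.0] [-236.7 -174.5 -203.5] [ 0.001 -0.     0.   ]
```

Gripped at 41 mm, so on the cap, which is fixed and therefore fine. I lift and carry it.

```bash
python3 -m crank '[{"twist":[0,0,0],"offset":[0,0,-25],"claw":30},{"twist":[0,0,0],"offset":[0,0,-70],"claw":30},{"twist":[0,0,0],"offset":[0,0,-115],"claw":30},{"twist":[0,0,0],"offset":[0,0,-160],"claw":30},{"twist":[0,0,0],"offset":[0,0,-203],"claw":30}]' |grep -E "force|opening"; python3 -m crank '[{"twist":[0,0,0],"offset":[-40,-29,0],"claw":30},{"twist":[0,0,0],"offset":[-80,-59,0],"claw":30},{"twist":[0,0,0],"offset":[-120,-88,0],"claw":30},{"twist":[0,0,0],"offset":[-160,-118,0],"claw":30},{"twist":[0,0,0],"offset":[-198,-146,0],"claw":30}]' >/dev/null;  python3 -m crank '[{"twist":[0,0,0.05],"offset":[-39,-29,0],"claw":30},{"twist":[0,0,0.1],"offset":[-80,-45,0],"claw":30},{"twist":[0,0,0.15],"offset":[-125,-58,0],"claw":30},{"twist":[0,0,0.175],"offset":[-170,-70,0],"claw":30}]' >/dev/null; python3 go.py 498 -343 190 16
```

```text
force: [0.2, 0.2, -0.3]
opening: 0.0412
finger_force: 50.9
t 15.47 tcp [ 450.  -138.   189.1] yaw 15.9 F [ 0.8  0.6 -0.4] open 41.6 ff 50.9 tilt [-8.0e-04  1.2e-03 -1.0e+00]
rel [498.0, -343.0, 190.0, 16.0] [-210.3  -10.    -0.7] [ 0.001  0.001 -0.002]
```

```bash
python3 -m crank '[{"twist":[0,0,0],"offset":[-50,-2,0],"claw":30},{"twist":[0,0,0],"offset":[-100,-5,0],"claw":30},{"twist":[0,0,0],"offset":[-150,-7,0],"claw":30},{"twist":[0,0,0],"offset":[-210,-10,0],"claw":30},{"twist":[0,0,0],"offset":[-210,-10,0],"claw":30}]' >/dev/null;  python3 go.py 498 -343 -10 16; python3 look.py d2 300 140 460 240 290 150 450 310
```

```text
t 16.1 tcp [ 498.1 -344.   187.5] yaw 15.8 F [-0.3  0.6 -0.9] open 41.4 ff 50.9 tilt [ 8.0e-04 -1.1e-03 -1.0e+00]
rel [498.0, -343.0, -10.0, 16.0] [  0.8   0.3 197.5] [-0.001 -0.001 -0.003]
```

View pics/d2.png

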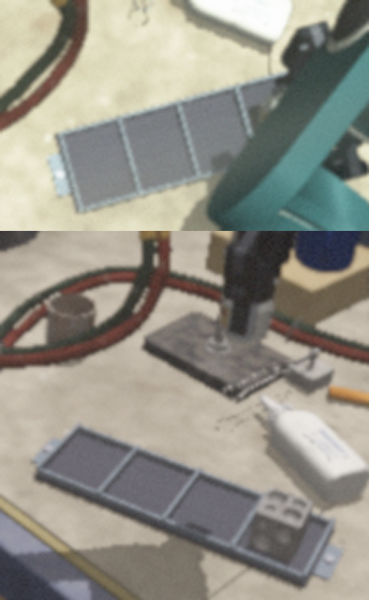

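The cube stands upright in the rightmost compartment (scene crop (280,523)), and the jar hangs upright at (250,315). I lower it to a reported z of about -25.

```bash
python3 -m crank '[{"twist":[0,0,0],"offset":[1,0,45],"claw":30},{"twist":[0,0,0],"offset":[1,0,90],"claw":30},{"twist":[0,0,0],"offset":[1,0,135],"claw":30},{"twist":[0,0,0],"offset":[1,0,170],"claw":30},{"twist":[0,0,0],"offset":[1,0,194],"claw":30}]' |grep -E "tcp|force"; python3 -m crank '[{"twist":[0,0,0],"offset":[0,0,5],"claw":30},{"twist":[0,0,0],"offset":[0,0,10],"claw":30},{"twist":[0,0,0],"offset":[0,0,14],"claw":30},{"twist":[0,0,0],"offset":[0,0,14],"claw":30}]' |grep -E "tcp|force";  python3 -m crank '[{"twist":[0,0,0],"offset":[0,0,2],"claw":30},{"twist":[0,0,0],"offset":[0,0,3],"claw":30},{"twist":[0,0,0],"offset":[0,0,3],"claw":30}]' |grep -E "tcp|force"; python3 go.py 498 -343 -25 16
```

```text
tcp_pos: [0.4977, -0.3385, -0.0066]
force: [-0.8, -0.4, -0.5]
finger_force: 50.9
tcp_pos: [0.4981, -0.3401, -0.0193]
force: [0.8, -0.7, -0.5]
finger_force: 50.9
tcp_pos: [0.4979, -0.3401, -0.0227]
force: [0.1, -0.2, -0.4]
finger_force: 50.9
t 17.7 tcp [ 497.9 -340.1  -22.7] yaw 16.0 F [ 0.1 -0.2 -0.4] open 41.5 ff 50.9 tilt [ 0.e+00 -1.e-04 -1.e+00]
rel [498.0, -343.0, -25.0, 16.0] [-2.8 -0.7  2.3] [-0. -0. -0.]
```

```bash
python3 -m crank '[{"twist":[0,0,0],"offset":[-2,0,1],"claw":30},{"twist":[0,0,0],"offset":[-2,0,2.5],"claw":30},{"twist":[0,0,0],"offset":[-2,0,2.5],"claw":30}]' |grep -E "tcp|force"
```

```text
tcp_pos: [0.4985, -0.342, -0.0252]
force: [0.7, 0.0, -0.3]
finger_force: 50.9
```

```bash
python3 -m crank '[{"twist":[0,0,0],"offset":[0,0,1],"claw":30},{"twist":[0,0,0],"offset":[0,0,1],"claw":30}]' |grep -E "tcp|force";python3 -m crank '[{"twist":[0,0,0],"offset":[0,0,1],"claw":30},{"twist":[0,0,0],"offset":[0,0,1],"claw":30}]' |grep -E "tcp|force"
```

```text
tcp_pos: [0.4986, -0.3421, -0.0253]
force: [-5.0, 2.1, 10.5]
finger_force: 52.2
tcp_pos: [0.4987, -0.3422, -0.0253]
force: [-9.6, 5.8, 21.2]
finger_force: 53.5
```

Contact at -25.3. I release, rise and head back to the ring.

```bash
python3 -m crank '[{"twist":[0,0,0],"offset":[0,0,-1],"claw":54},{"twist":[0,0,0],"offset":[0,0,-1],"claw":54},{"twist":[0,0,0],"offset":[0,0,-10],"claw":54},{"twist":[0,0,0],"offset":[0,0,-40],"claw":70},{"twist":[0,0,0],"offset":[0,0,-85],"claw":85}]' >/dev/null;python3 -m crank '[{"twist":[0,0,0],"offset":[0,0,-40],"claw":85},{"twist":[0,0,0],"offset":[0,0,-85],"claw":85},{"twist":[0,0,0],"offset":[0,0,-130],"claw":85}]' >/dev/null; python3 go.py 440 0 190 16 513 227 190 26
```

```text
t 19.57 tcp [ 498.3 -341.8  189.9] yaw 16.0 F [ 0.   0.2 -0.2] open 85.2 ff 0.0 tilt [-3.e-04  3.e-04 -1.e+00]
rel [440.0, 0.0, 190.0, 16.0] [ 3.447e+02  3.800e+01 -2.000e-01] [ 0.  0. -0.]
rel [513.0, 227.0, 190.0, 26.0] [ 5.428e+02  1.707e+02 -2.000e-01] [ 0.     0.    -0.175]
```

```bash
python3 -m crank '[{"twist":[0,0,0],"offset":[50,3,0],"claw":85},{"twist":[0,0,0],"offset":[105,8,0],"claw":85},{"twist":[0,0,0],"offset":[160,14,0],"claw":85},{"twist":[0,0,0],"offset":[215,21,0],"claw":85},{"twist":[0,0,0],"offset":[270,28,0],"claw":85}]' >/dev/null;  python3 -m crank '[{"twist":[0,0,0],"offset":[37,5,0],"claw":85},{"twist":[0,0,0],"offset":[75,10,0],"claw":85},{"twist":[0,0,0],"offset":[120,40,0],"claw":85},{"twist":[0,0,0],"offset":[165,70,0],"claw":85},{"twist":[0,0,0],"offset":[210,100,0],"claw":85}]' >/dev/null; python3 -m crank '[{"twist":[0,0,-0.06],"offset":[30,21,0],"claw":85},{"twist":[0,0,-0.12],"offset":[63,43,0],"claw":85},{"twist":[0,0,-0.175],"offset":[63,43,0],"claw":85},{"twist":[0,0,-0.175],"offset":[63,43,0],"claw":85}]' >/dev/null;  python3 go.py 513 227 -8 26
```

```text
t 21.32 tcp [513.3 227.4 188.1] yaw 26.0 F [-0.7 -0.9 -0. ] open 84.9 ff 0.0 tilt [ 0.e+00 -1.e-04 -1.e+00]
rel [513.0, 227.0, -8.0, 26.0] [ -0.3  -0.4 196.1] [-0.    -0.     0.001]
```

```bash
python3 -m crank '[{"twist":[0,0,0],"offset":[-1,0,40],"claw":85},{"twist":[0,0,0],"offset":[-1,0,80],"claw":85},{"twist":[0,0,0],"offset":[-1,0,115],"claw":85},{"twist":[0,0,0],"offset":[-1,0,150],"claw":85},{"twist":[0,0,0],"offset":[-1,0,178],"claw":85}]' | grep -E "tcp|force"; python3 -m crank '[{"twist":[0,0,0],"offset":[0,0,12],"claw":85},{"twist":[0,0,0],"offset":[0,0,22],"claw":85},{"twist":[0,0,0],"offset":[0,0,22],"claw":70},{"twist":[0,0,0],"offset":[0,0,22],"claw":35},{"twist":[0,0,0],"offset":[0,0,22],"claw":35}]' 45| grep -E "tcp|force";python3 -m crank '[{"twist":[0,0,0],"offset":[0,0,0],"claw":35},{"twist":[0,0,0],"offset":[0,0,0],"claw":35},{"twist":[0,0,0],"offset":[0,0,0],"claw":35}]' >/dev/null;python3 go.py 513 227 190 26 440 0 190 26
```

```text
tcp_pos: [0.5135, 0.2256, 0.0089]
force: [0.6, -0.1, 0.2]
finger_force: 0.0
tcp_pos: [0.5146, 0.2265, -0.0108]
force: [-0.8, -0.1, 5.5]
finger_force: 45.2
t 22.95 tcp [514.6 226.5 -10.7] yaw 26.0 F [ 0.2 -0.7  5.6] open 47.4 ff 45.3 tilt [-2.0e-04  2.1e-03 -1.0e+00]
rel [513.0, 227.0, 190.0, 26.0] [   1.1   -0.8 -200.7] [0.002 0.    0.   ]
rel [440.0, 0.0, 190.0, 26.0] [-170.9 -166.  -201.1] [0.002 0.    0.   ]
```

```bash
python3 -m crank '[{"twist":[0,0,0],"offset":[0,0,-25],"claw":35},{"twist":[0,0,0],"offset":[0,0,-70],"claw":35},{"twist":[0,0,0],"offset":[0,0,-115],"claw":35},{"twist":[0,0,0],"offset":[0,0,-160],"claw":35},{"twist":[0,0,0],"offset":[0,0,-200],"claw":35}]' |grep -E "force|opening"; python3 -m crank '[{"twist":[0,0,0],"offset":[-34,-33,0],"claw":35},{"twist":[0,0,0],"offset":[-68,-66,0],"claw":35},{"twist":[0,0,0],"offset":[-103,-100,0],"claw":35},{"twist":[0,0,0],"offset":[-137,-133,0],"claw":35},{"twist":[0,0,0],"offset":[-171,-166,0],"claw":35}]' >/dev/null;  python3 -m crank '[{"twist":[0,0,0.05],"offset":[-45,-18,0],"claw":35},{"twist":[0,0,0.1],"offset":[-90,-36,0],"claw":35},{"twist":[0,0,0.15],"offset":[-135,-54,0],"claw":35},{"twist":[0,0,0.175],"offset":[-180,-72,0],"claw":35}]' >/dev/null; python3 go.py 478 -274 190 16
```

```text
force: [-0.2, -0.2, -2.6]
opening: 0.0475
finger_force: 46.4
t 24.7 tcp [ 453.6 -195.2  188.4] yaw 15.9 F [ 1.1 -0.8 -2.4] open 47.6 ff 46.6 tilt [-5.e-04  7.e-04 -1.e+00]
rel [478.0, -274.0, 190.0, 16.0] [-82.4   1.9  -1.6] [ 0.001  0.001 -0.002]
```

```bash
python3 -m crank '[{"twist":[0,0,0],"offset":[-40,1,0],"claw":35},{"twist":[0,0,0],"offset":[-83,2,0],"claw":35},{"twist":[0,0,0],"offset":[-83,2,30],"claw":35},{"twist":[0,0,0],"offset":[-83,2,75],"claw":35},{"twist":[0,0,0],"offset":[-83,2,120],"claw":35}]' >/dev/null; python3 -m crank '[{"twist":[0,0,0],"offset":[0,0,30],"claw":35},{"twist":[0,0,0],"offset":[0,0,55],"claw":35},{"twist":[0,0,0],"offset":[0,0,70],"claw":35},{"twist":[0,0,0],"offset":[0,0,70],"claw":35}]' >/dev/null;  python3 go.py 478 -274 -21 16
```

```text
t 25.82 tcp [ 478.3 -272.6   -2.7] yaw 16.0 F [-0.3  0.5 -1.3] open 47.7 ff 46.5 tilt [ 1.e-03 -8.e-04 -1.e+00]
rel [478.0, -274.0, -21.0, 16.0] [-1.3 -0.7 18.3] [-0.001 -0.001 -0.   ]
```

```bash
python3 -m crank '[{"twist":[0,0,0],"offset":[-1,-1,6],"claw":35},{"twist":[0,0,0],"offset":[-1,-1,12],"claw":35},{"twist":[0,0,0],"offset":[-1,-1,18],"claw":35},{"twist":[0,0,0],"offset":[-1,-1,18],"claw":35}]' |grep -E "tcp|force"; python3 -m crank '[{"twist":[0,0,0],"offset":[0,0,1],"claw":35},{"twist":[0,0,0],"offset":[0,0,1],"claw":35}]'|grep -E "tcp|force"; python3 -m crank '[{"twist":[0,0,0],"offset":[0,0,1],"claw":35},{"twist":[0,0,0],"offset":[0,0,1],"claw":35}]'|grep -E "tcp|force"
```

```text
tcp_pos: [0.4777, -0.2739, -0.0206]
force: [-0.1, 0.5, -2.5]
finger_force: 46.5
tcp_pos: [0.478, -0.2741, -0.0211]
force: [0.6, -0.3, -1.9]
finger_force: 46.5
tcp_pos: [0.4779, -0.2741, -0.0222]
force: [0.0, 0.1, -2.4]
finger_force: 46.5
```

```bash
python3 -m crank '[{"twist":[0,0,0],"offset":[0,0,1],"claw":35},{"twist":[0,0,0],"offset":[0,0,1],"claw":35}]'|grep -E "tcp|force"; python3 -m crank '[{"twist":[0,0,0],"offset":[0,0,0.5],"claw":35},{"twist":[0,0,0],"offset":[0,0,0.5],"claw":35}]'|grep -E "tcp|force"
```

```text
tcp_pos: [0.4781, -0.2742, -0.0227]
force: [-1.9, 1.7, 4.3]
finger_force: 46.8
tcp_pos: [0.4781, -0.2742, -0.0228]
force: [-6.3, 3.4, 11.8]
finger_force: 47.3
```

The ring is down. I release it and go to the cone.

```bash
python3 -m crank '[{"twist":[0,0,0],"offset":[0,0,-1],"claw":56},{"twist":[0,0,0],"offset":[0,0,-1],"claw":56},{"twist":[0,0,0],"offset":[0,0,-10],"claw":56},{"twist":[0,0,0],"offset":[0,0,-40],"claw":65},{"twist":[0,0,0],"offset":[0,0,-85],"claw":65}]' >/dev/null;python3 -m crank '[{"twist":[0,0,0],"offset":[0,0,-40],"claw":60},{"twist":[0,0,0],"offset":[0,0,-85],"claw":60},{"twist":[0,0,0],"offset":[0,0,-130],"claw":60}]' >/dev/null; python3 go.py 450 0 190 16 547 164 190 26
```

```text
t 28.32 tcp [ 477.7 -274.   193.5] yaw 16.0 F [-0.1 -0.4 -0.1] open 60.2 ff 0.0 tilt [-5.e-04  4.e-04 -1.e+00]
rel [450.0, 0.0, 190.0, 16.0] [271.   48.8   3.4] [ 0.  0. -0.]
rel [547.0, 164.0, 190.0, 26.0] [402.  187.2   3.4] [ 0.     0.001 -0.175]
```

```bash
python3 -m crank '[{"twist":[0,0,0],"offset":[50,2,0],"claw":60},{"twist":[0,0,0],"offset":[105,10,0],"claw":60},{"twist":[0,0,0],"offset":[160,20,0],"claw":60},{"twist":[0,0,0],"offset":[215,34,0],"claw":60},{"twist":[0,0,0],"offset":[270,49,3],"claw":60}]' >/dev/null;  python3 -m crank '[{"twist":[0,0,-0.05],"offset":[33,35,0],"claw":60},{"twist":[0,0,-0.1],"offset":[66,69,0],"claw":60},{"twist":[0,0,-0.15],"offset":[99,104,0],"claw":60},{"twist":[0,0,-0.175],"offset":[132,138,0],"claw":60},{"twist":[0,0,-0.175],"offset":[132,138,0],"claw":60}]' >/dev/null;  python3 go.py 547 164 -17 26
```

```text
t 29.57 tcp [547.6 166.1 188. ] yaw 26.2 F [ 0.  -0.8 -0.2] open 60.2 ff 0.0 tilt [ 4.e-04 -8.e-04 -1.e+00]
rel [547.0, 164.0, -17.0, 26.0] [ -1.7  -1.3 205. ] [-0.001 -0.     0.003]
```

```bash
python3 -m crank '[{"twist":[0,0,0],"offset":[-2,-1,40],"claw":60},{"twist":[0,0,0],"offset":[-2,-1,80],"claw":60},{"twist":[0,0,0],"offset":[-2,-1,115],"claw":60},{"twist":[0,0,0],"offset":[-2,-1,150],"claw":60},{"twist":[0,0,0],"offset":[-2,-1,180],"claw":60}]' | grep -E "tcp|force"; python3 -m crank '[{"twist":[0,0,0],"offset":[0,0,12],"claw":60},{"twist":[0,0,0],"offset":[0,0,24],"claw":60},{"twist":[0,0,0],"offset":[0,0,24],"claw":50},{"twist":[0,0,0],"offset":[0,0,24],"claw":36},{"twist":[0,0,0],"offset":[0,0,24],"claw":30}]' 25| grep -E "tcp|force|open";python3 go.py 547 164 -17 26
```

```text
tcp_pos: [0.5466, 0.1609, 0.0077]
force: [0.1, 0.5, 0.4]
finger_force: 0.0
tcp_pos: [0.5474, 0.1618, -0.0149]
force: [-0.0, -0.5, -0.7]
opening: 0.0303
finger_force: 0.0
t 30.82 tcp [547.4 161.8 -14.9] yaw 26.0 F [-0.  -0.5 -0.7] open 30.3 ff 0.0 tilt [-2.0e-04  1.1e-03 -1.0e+00]
rel [547.0, 164.0, -17.0, 26.0] [2.2 0.6 2.1] [0.001 0.    0.   ]
```

```bash
python3 -m crank '[{"twist":[0,0,0],"offset":[2,0,2],"claw":30},{"twist":[0,0,0],"offset":[2,0,2],"claw":25},{"twist":[0,0,0],"offset":[2,0,2],"claw":18},{"twist":[0,0,0],"offset":[2,0,2],"claw":10},{"twist":[0,0,0],"offset":[2,0,2],"claw":10}]' 25| grep -E "tcp|force|open";python3 go.py 547 164 190 26 450 0 190 26
```

```text
tcp_pos: [0.5461, 0.1635, -0.0176]
force: [-1.6, 0.9, 2.5]
opening: 0.0229
finger_force: 24.4
t 31.45 tcp [546.1 163.5 -17.6] yaw 26.0 F [-1.6  0.9  2.5] open 22.9 ff 24.4 tilt [ 1.e-04  1.e-04 -1.e+00]
rel [547.0, 164.0, 190.0, 26.0] [ 1.000e-01  1.000e+00 -2.076e+02] [ 0. -0.  0.]
rel [450.0, 0.0, 190.0, 26.0] [-104.8 -158.1 -207.6] [ 0. -0.  0.]
```

```bash
python3 -m crank '[{"twist":[0,0,0],"offset":[0,0,-10],"claw":5},{"twist":[0,0,0],"offset":[0,0,-25],"claw":5},{"twist":[0,0,0],"offset":[0,0,-40],"claw":5}]' 35| grep -E "tcp|force|open"; python3 -m crank '[{"twist":[0,0,0],"offset":[0,0,-35],"claw":5},{"twist":[0,0,0],"offset":[0,0,-75],"claw":5},{"twist":[0,0,0],"offset":[0,0,-120],"claw":5},{"twist":[0,0,0],"offset":[0,0,-168],"claw":5},{"twist":[0,0,0],"offset":[0,0,-168],"claw":5}]'| grep -E "tcp|force|open"; python3 look.py k1 120 130 280 230 200 100 330 200; python3 go.py 450 0 190 26
```

```text
tcp_pos: [0.5463, 0.1634, 0.0238]
force: [0.0, 0.9, 0.3]
opening: 0.0227
finger_force: 33.7
tcp_pos: [0.5474, 0.1637, 0.1957]
force: [-0.3, 0.3, -0.4]
opening: 0.0222
finger_force: 33.8
t 32.55 tcp [546.1 163.4 191. ] yaw 26.0 F [-0.2  0.6 -1.1] open 22.6 ff 33.8 tilt [-3.e-04  1.e-03 -1.e+00]
rel [450.0, 0.0, 190.0, 26.0] [-104.7 -158.     0.8] [0.001 0.    0.   ]
```

View pics/k1.png

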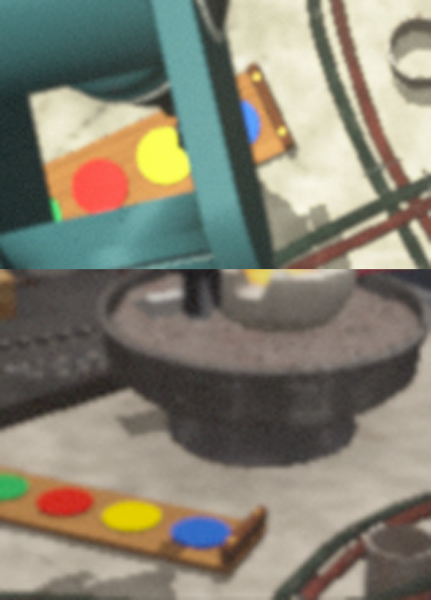

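All four pads are empty, and the cone is in the fingers (22.6 mm, 34 N) at scene crop (200,300). I carry it to the leftmost compartment.

```bash
python3 -m crank '[{"twist":[0,0,0],"offset":[-21,-32,0],"claw":5},{"twist":[0,0,0],"offset":[-42,-63,0],"claw":5},{"twist":[0,0,0],"offset":[-63,-95,0],"claw":5},{"twist":[0,0,0],"offset":[-84,-126,0],"claw":5},{"twist":[0,0,0],"offset":[-105,-158,0],"claw":5}]' >/dev/null;  python3 -m crank '[{"twist":[0,0,0.05],"offset":[-45,-20,0],"claw":5},{"twist":[0,0,0.1],"offset":[-90,-40,0],"claw":5},{"twist":[0,0,0.15],"offset":[-135,-60,0],"claw":5},{"twist":[0,0,0.175],"offset":[-180,-80,0],"claw":5},{"twist":[0,0,0.175],"offset":[-180,-80,0],"claw":5}]' >/dev/null; python3 go.py 458 -204 190 16 458 -204 0 16
```

```text
t 33.8 tcp [ 456.3 -199.3  188.6] yaw 15.8 F [ 0.1  0.7 -0.7] open 22.6 ff 33.8 tilt [ 0.0016 -0.0023 -1.    ]
rel [458.0, -204.0, 190.0, 16.0] [-4.9  0.3 -1.4] [-0.002 -0.002 -0.004]
rel [458.0, -204.0, 0.0, 16.0] [ -5.2   0.8 188.6] [-0.002 -0.002 -0.004]
```

```bash
python3 -m crank '[{"twist":[0,0,0],"offset":[-5,1,40],"claw":5},{"twist":[0,0,0],"offset":[-5,1,80],"claw":5},{"twist":[0,0,0],"offset":[-5,1,125],"claw":5},{"twist":[0,0,0],"offset":[-5,1,165],"claw":5},{"twist":[0,0,0],"offset":[-5,1,190],"claw":5}]' >/dev/null; python3 -m crank '[{"twist":[0,0,0],"offset":[0,0,8],"claw":5},{"twist":[0,0,0],"offset":[0,0,16],"claw":5},{"twist":[0,0,0],"offset":[0,0,23],"claw":5},{"twist":[0,0,0],"offset":[0,0,23],"claw":5}]' | grep -E "force"; python3 go.py 458 -204 -29 16
```

```text
force: [0.0, -0.2, -0.7]
finger_force: 33.8
t 34.92 tcp [ 459.5 -201.5  -22.7] yaw 16.0 F [ 0.  -0.2 -0.7] open 22.7 ff 33.8 tilt [ 1.e-04 -0.e+00 -1.e+00]
rel [458.0, -204.0, -29.0, 16.0] [-1.9 -2.2  6.3] [-0. -0. -0.]
```

```bash
python3 -m crank '[{"twist":[0,0,0],"offset":[-2,-2,3],"claw":5},{"twist":[0,0,0],"offset":[-2,-2,5],"claw":5},{"twist":[0,0,0],"offset":[-2,-2,5],"claw":5}]' | grep -E "tcp|force"; python3 -m crank '[{"twist":[0,0,0],"offset":[0,0,1],"claw":5},{"twist":[0,0,0],"offset":[0,0,1],"claw":5}]'| grep -E "tcp|force"; python3 -m crank '[{"twist":[0,0,0],"offset":[0,0,0.7],"claw":5},{"twist":[0,0,0],"offset":[0,0,0.7],"claw":5}]'| grep -E "tcp|force"
```

```text
tcp_pos: [0.4581, -0.2041, -0.0277]
force: [0.5, -0.5, 0.2]
finger_force: 33.8
tcp_pos: [0.4582, -0.204, -0.0287]
force: [0.4, -0.1, 0.4]
finger_force: 33.8
tcp_pos: [0.4581, -0.204, -0.0294]
force: [-1.0, 0.2, -0.3]
finger_force: 33.8
```

```bash
python3 -m crank '[{"twist":[0,0,0],"offset":[0,0,0.7],"claw":5},{"twist":[0,0,0],"offset":[0,0,0.7],"claw":5}]'| grep -E "tcp|force"; python3 -m crank '[{"twist":[0,0,0],"offset":[0,0,0.5],"claw":5},{"twist":[0,0,0],"offset":[0,0,0.5],"claw":5}]'| grep -E "tcp|force"
```

```text
tcp_pos: [0.4583, -0.2041, -0.0296]
force: [-3.3, 2.2, 7.4]
finger_force: 35.2
tcp_pos: [0.4583, -0.2041, -0.0296]
force: [-5.1, 3.2, 14.0]
finger_force: 36.2
```

Contact. I back off 1 mm, open slowly, then rise and move away toward the centre.

```bash
python3 -m crank '[{"twist":[0,0,0],"offset":[0,0,-1],"claw":24},{"twist":[0,0,0],"offset":[0,0,-1],"claw":30},{"twist":[0,0,0],"offset":[0,0,-1],"claw":40},{"twist":[0,0,0],"offset":[0,0,-1],"claw":40},{"twist":[0,0,0],"offset":[0,0,-10],"claw":40}]' >/dev/null;python3 -m crank '[{"twist":[0,0,0],"offset":[0,0,-30],"claw":50},{"twist":[0,0,0],"offset":[0,0,-70],"claw":50},{"twist":[0,0,0],"offset":[0,0,-120],"claw":50},{"twist":[0,0,0],"offset":[0,0,-170],"claw":50},{"twist":[0,0,0],"offset":[0,0,-220],"claw":50}]' >/dev/null; python3 -m crank '[{"twist":[0,0,0],"offset":[50,0,0],"claw":50},{"twist":[0,0,0],"offset":[100,0,0],"claw":50},{"twist":[0,0,0],"offset":[150,0,0],"claw":50},{"twist":[0,0,0],"offset":[200,0,0],"claw":50},{"twist":[0,0,0],"offset":[250,0,0],"claw":50}]' >/dev/null; python3 go.py; python3 look.py end 300 150 460 240 280 200 450 310
```

```text
t 38.17 tcp [388.5  37.6 200.2] yaw 16.0 F [ 1.2 -0.1 -0.2] open 50.0 ff 0.0 tilt [-3.0e-04  1.2e-03 -1.0e+00]
```

View pics/end.png

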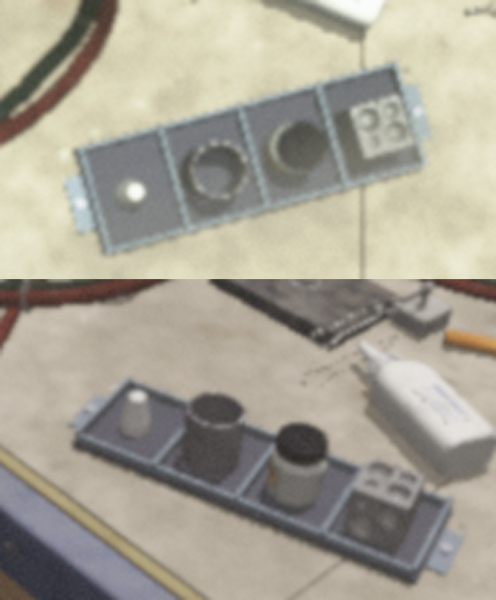

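All four stand upright, each in its own compartment. From left to right in the scene crop: cone (135,412), ring (213,437), jar (298,467) and cube (382,500), which is the reverse of the rack order. I hand the job in.

```bash
python3 -c "
from workcell import order
print(order.sign_off())"
```

```text
the job is handed in; nothing more can be done
None
```

The job is handed in at about 38 s: cone, ring, jar and cube stand upright in the tray from left to right, one in each compartment, the reverse of their order on the rack.

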